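# Shut away the tuning forks

### The job

Slide the red-fronted fork tray fully home into the low jackfruit-wood case, then swing the case's door closed and press it gently, without slamming or forcing it, until its sprung latch rides over the brass keeper and snaps in. Leave the other things on the board where they are.

Things in the scene. Friction and masses are not known exactly. Their poses are not given: they have to be found in the camera images.
- fork_case: Low wooden case fixed to the board, 85 mm high, 160 mm wide, dark roof with brass inlay. Origin: middle of the front opening, at board height. x points into the case, y to the hinge side, z up. A 12 mm high sill runs from x = -40 mm inwards, its top is the tray's floor. Roof begins at x = 18 mm, side walls (inner faces y = +-58 mm) at 22 mm, so fingers from above can follow the tray home.
- tray: Loose tray of tuning forks, 130 mm deep, 110 mm wide, 0.3 to 0.6 kg; red front board 110 mm wide, 42 mm high; slides in the case with 3 mm play each side. Origin: middle of the red front's outer face, on the underside; x points to its rear. Starts sticking out 35 to 60 mm; home, against the case's back, when the origin is at x = +12 mm in the case's frame.
- fork_door (a joint): Door angle, rad: 0 nominally shut, grows as it opens to -x of the case; starts 1.45 to 1.85. Panel 156 mm wide, 18 mm thick, 14 to 80 mm above the board, 0.3 kg; a weak hinge spring (1 N at the plate) reopens it unless latched. At angle a, hinge to free edge points (-sin a, -cos a), the outer face looks to (-cos a, sin a) in the case's x, y. Over 20 N on it is forcing, over 2 rad/s slamming.
- door_hinge (a point): Point on the door's vertical hinge line, 47 mm above the board, at x = -9 mm, y = +78 mm of the case (on the middle of the door's thickness).
- push_plate (a point): Centre of the brass push plate (50 x 42 mm) on the door's outer face, where to press: 115 mm from the hinge, 11 mm out from the middle of the door's thickness, 47 mm above the board. Its x axis points through the door from outer to inner face, its y axis along the door towards the hinge.
- latch (a joint): Travel of the brass bevelled spring bolt in the door's free edge, m: 0 fully out (8 mm proud), grows as it is pressed in. It meets the keeper's small upright steel roller about 17 mm (0.1 rad) before shut, is pressed in up to 7 mm while riding over it (push at the plate rises to about 11 N, then drops away) and springs out behind the roller, back to 0.
- keeper_foot (a point): Foot of the brass keeper: point on the case's side wall at x = 25 mm, y = -80 mm, 47 mm above the board, fixed. The keeper itself is set by hand and not measured: it catches up to 8 mm farther in or out from case to case (shut door reads -0.06 to +0.06 rad). A hard rubber buffer stops the door 1 to 3 mm past the snap, so stop pushing when it snaps.
- gong: Small bronze kempli gong, 120 mm across, 56 mm high, loose; origin under its centre. Leave alone.
- stone: Round grey whetstone, 90 mm across, 26 mm high, loose; origin under its centre. Leave alone.
- cup: Clay cup of brass wedges, 72 mm across, 75 mm high (wedges to about 120 mm), loose; origin under its centre. Leave alone.
- key_rest: Carved jackfruit-wood key rest carrying a bronze key, 210 x 70 mm, 68 mm high, loose; origin under its centre. Leave alone.
- mallet: Wooden mallet lying down, about 230 mm long, head 40 mm high, loose; origin near its middle, on the board. Leave alone.
Mind the look-alikes: they are no part of the job. What is shaped like the tray but purple or turquoise is not meant.

How it is judged:
By the outcome, as a careful person would: the job done as asked, in the order asked, and still so for the second after the job is handed in, with the robot touching nothing.
It also fails if it takes over 64 s, if anything falls off the work surface, if the arm or the gripper's body presses on something with over 40 N, if the wrist force passes 120 N, or if a joint passes its speed limit or range.

### The arm

A 7-joint arm with a two-finger parallel gripper is mounted at the origin on the work surface. World frame = base frame: x ahead of the robot, y to its left, z up, the work surface at z = 0. Lengths are in m, angles in degrees, forces in N, time in s.
With the tool pointing down it reaches from about 0.425 to 0.95 m from the base axis. Payload 16.7 kg.
Tool frame: the origin (TCP) lies at the very end of the fingers, on their centre line; the grasp point (between the pads) lies 19 mm behind it; z points along the fingers, y is the line along which they close (so a half turn about z gives the same grasp; the last joint's range is limited). The gripper opens to 94 mm and grips with 3 to 60 N. Pads are 16 mm wide; open, the fingers measure 119 mm over their backs; the gripper's body (75 mm by 177 mm) begins 78 mm behind the grasp point.
Start: joints at [-8.566, 24.414, 4.234, 92.017, -1.954, 63.644, -3.845], TCP at [0.675, -0, 0.205] pointing down, gripper open.
Joint ranges: [-163.25, 163.25], [-28.42, 122.38], [-70.27, 78.77], [12.13, 141.07], [-58.53, 238.53], [9.26, 117.41], [-156.51, 156.51]. Speed limits (degrees/s): [108.29, 108.29, 136.94, 136.94, 172.46, 172.46, 172.46].

### API

Orientations are given as [roll, pitch, yaw] about the fixed x, y, z axes, in that order (R = Rz(yaw) Ry(pitch) Rx(roll)).
In Python, from rig import arm gives the robot as it stands.
- The arm moves only by the tool jog_arm, never from a script. Its argument "motion" is a list of rows, each a list of 7 numbers: the finger opening in mm, from 0 to 94, then the shift along the tool's x, y, z in mm, then the turn, a rotation vector about the tool's x, y, z in degrees. A call has 1 to 12 rows; each row is the pose to reach, as a shift and turn from the pose commanded when the call began, along the tool's axes at that moment; what a row does not reach only later rows make up. A row lasts 1/12 s, in which the tool goes at most 41.7 mm and 7.16 degrees, less where a joint would pass 70% of its speed; a pose out of reach is approached as far as the arm can. A call with a gripper value outside its range is refused whole. The fingers move at their own pace and stop on an object; "grip_force" is the grip in N (left out, the last holds). Time passes only in rows, so rows that repeat a pose let the fingers close. It gives the time, the measured TCP pose, the force, the opening and the grip force at its end, in the units of the state.
- arm.sense(): the state, without advancing time (a new reading comes with each control period).
- arm.get_image(name): name is "scene" or "side" or "wrist"; returns a dict with "color" (384x512x3 uint8, blue, green, red), "intrinsics" (3x3 intrinsics, pixels), "R" (3x3) and "t" (3): a world point X has camera coordinates R X + t. Camera axes: x right, y down, z forward; pixel columns grow to the right and rows downward; lengths in m; the calibration is good to about 2 mm. The wrist camera is an equidistant fisheye: a pixel r from the principal point sees the ray r / f radians off the axis. A picture is of the moment at which its call begins. There is no depth.
- arm.job_done(): hands the job in; it is judged then, once.
The state is a dict: "t": time; "joints": joint angles; "dq": joint speeds; "tau": joint torques, N m; "tcp_pos": TCP position; "tool_rot": TCP orientation; "contact_force": force on the tool from outside, world axes, zero at the start; "ft_torque": the same for the moment, N m; "finger_gap": finger opening in m; "grasp_force": force on a finger pad.
Only numpy, scipy, OpenCV 4.12 (cv2) and the standard library are available. Lean on these libraries where they do the work, as an engineer would, in place of code of your own. Each camera call takes 0.05 s, during which the arm holds its last target. There are 200 camera calls.

## Working session

There is one attempt and no reset: what is moved stays moved. The work goes in short steps, Python scripts to look and compute and a tool call to move; the robot and the scene stay as the last step left them, time stands still between calls to the robot, and variables do not carry over. Pictures are saved under pics/ and viewed, at most 10 in all, crops included, and the job is handed in when it is done.

Besides the shell and the picture viewer there is one more tool, called after ">>>" as a command line: name --pt "numbers of a row" for each row, then --argument value for the rest. jog_arm: Moves the arm, as the interface text tells. Its arguments: {"type":"object","properties":{"motion":{"type":"array","items":{"type":"array","items":{"type":"number"}}},"grip_force":{"type":"number"}},"required":["motion"]}

```bash
mkdir -p pics; ls; cat > h.py <<'E'
import numpy as np,cv2
from rig import arm
def ray(im,u,v):
    K=np.array(im["intrinsics"]);R=np.array(im["R"]);t=np.array(im["t"])
    d=R.T@np.linalg.solve(K,[u,v,1.]);return -R.T@t,d
def onz(im,u,v,z):
    c,d=ray(im,u,v);return c+d*(z-c[2])/d[2]
def proj(im,X):
    p=np.array(im["intrinsics"])@(np.array(im["R"])@np.array(X)+np.array(im["t"]));return p[:2]/p[2]
E
python3 - <<'E'
from h import *
a=arm.get_image("scene");b=arm.get_image("side")
import pickle;pickle.dump((a,b),open("im0.pkl","wb"))
for n,i in(("scene",a),("side",b)):
    cv2.imwrite(f"pics/{n}0.png",cv2.resize(i["color"],(800,600),interpolation=cv2.INTER_CUBIC)); print(n,-np.array(i["R"]).T@i["t"])
print(arm.sense())
E
```

```text
pics
scene [ 0.79654938 -0.56014093  0.96476434]
side [0.36121069 0.93981051 0.96925468]
{'t': 0.1, 'joints': array([-8.56545208, 24.44640926,  4.23093741, 92.04759769, -1.95352095,
       63.64191408, -3.84604616]), 'dq': array([-0.04555018, -0.17292826, -0.03470004, -0.08826075, -0.05723053,
        0.04760784, -0.06902188]), 'tau': array([ 8.83693836e-03, -9.37480974e+01,  3.67656559e+00, -4.55044663e+01,
       -4.87404736e-02,  1.68144610e-02,  1.07460426e-04]), 'tcp_pos': array([ 6.74620550e-01, -2.54430309e-05,  2.04848895e-01]), 'tool_rot': array([-1.79936370e+02,  4.50579419e-03,  8.99970389e+01]), 'contact_force': array([ 0.04611783, -0.29650596, -0.31466613]), 'ft_torque': array([-0.03785502,  0.02779619,  0.02601773]), 'grasp_force': 0.0, 'finger_gap': 0.09423698343884088}
```

View pics/scene0.png

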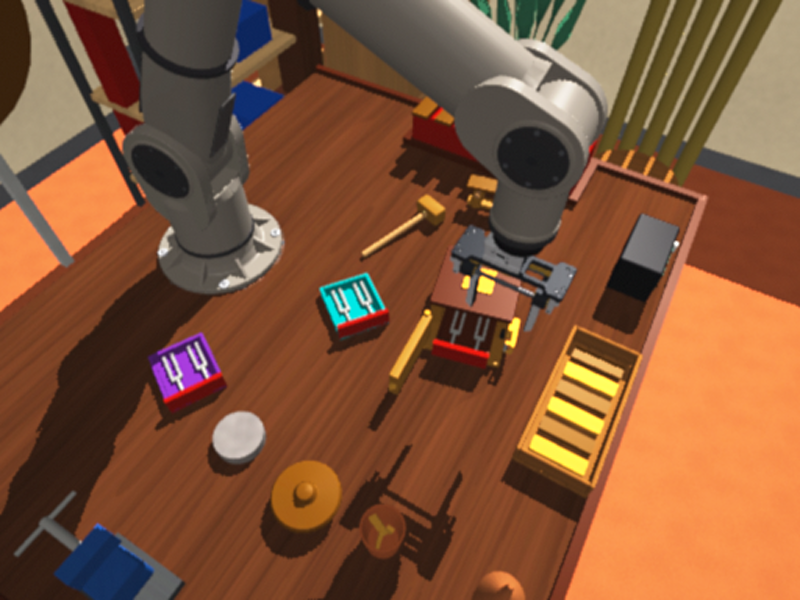

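View pics/side0.png

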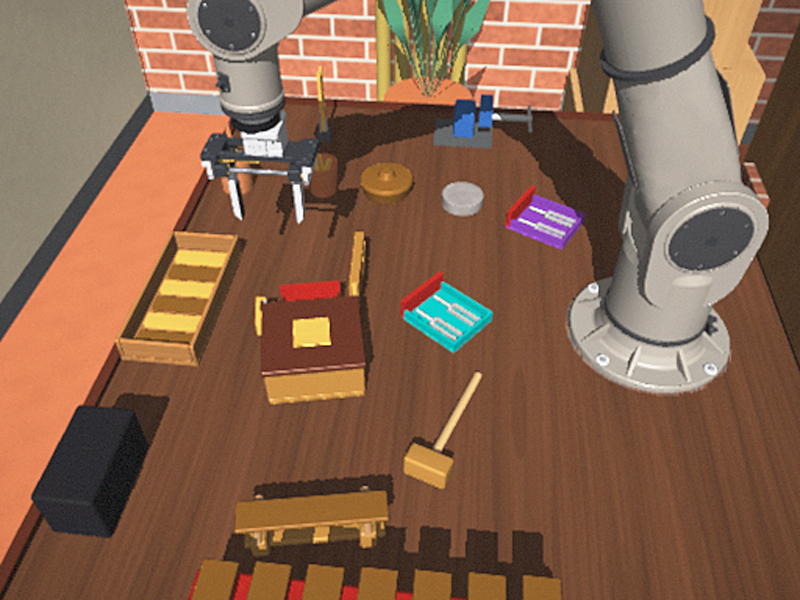

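Tray candidates in the scene view are the one in the case (465,350), turquoise (353,305) and purple (187,375). Only the one in the case has a red front and a plain body, and it sticks out of the case with the brass keeper and door. I'll confirm it in a crop.

```bash
python3 - <<'E'
from h import *
import pickle
a,b=pickle.load(open("im0.pkl","rb"))
A=cv2.resize(a["color"][156:260,242:342],None,fx=4,fy=4,interpolation=cv2.INTER_CUBIC)
B=cv2.resize(b["color"][144:264,156:246],None,fx=4,fy=4,interpolation=cv2.INTER_CUBIC)
o=np.zeros((480,770,3),np.uint8);o[:416,:400]=A;o[:480,410:770]=B
cv2.imwrite("pics/crop1.png",o)
E
```

```text
(no output)
```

View pics/crop1.png

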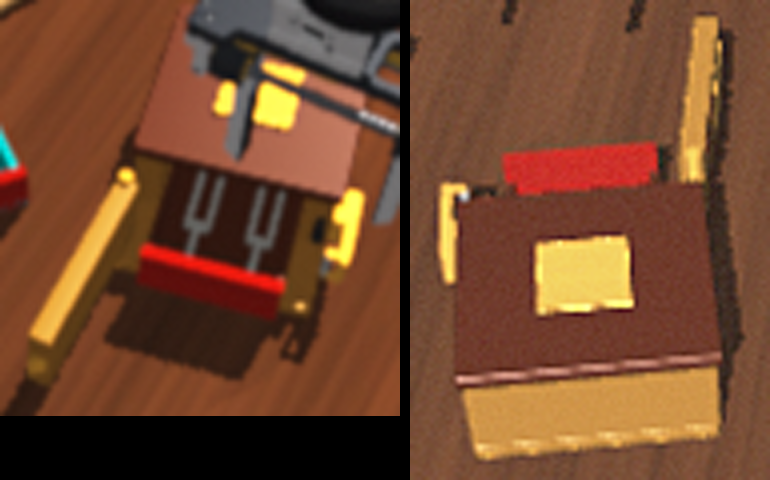

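The crop confirms it: the red-fronted tray sits in the case's opening. In the scene panel the red front is at (145..283, 247..315), the door is at the left, hinge ~(128,178), free end ~(33,335), and the keeper is at right ~(345,230). In the side panel the roof corners are (460,203), (703,188), (720,358) and (457,382).

```bash
python3 - <<'E'
from h import *
import pickle
a,b=pickle.load(open("im0.pkl","rb"))
S=lambda p,z:onz(a,242+p[0]/4-.4,156+p[1]/4-.4,z)
D=lambda p,z:onz(b,156+(p[0]-410)/4-.4,144+p[1]/4-.4,z)
np.set_printoptions(precision=4,suppress=True)
for n,p in dict(FL=(460,203),FR=(703,188),BR=(720,356),BL=(457,378)).items(): print("roof side",n,D(p,.085))
for n,p in dict(FL=(137,150),FR=(350,195)).items(): print("roof scene",n,S(p,.085))
for n,p in dict(l=(140,258),r=(281,292)).items(): print("tray top outer scene",n,S(p,.054))
for n,p in dict(l=(503,155),r=(657,145)).items(): print("tray top outer side",n,D(p,.054))
for n,p in dict(hin=(126,182),free=(45,340),freeL=(30,330)).items(): print("door scene",n,S(p,.08))
for n,p in dict(freeL=(695,18),freeR=(718,18),hin=(683,178)).items(): print("door side",n,D(p,.08))
E
```

```text
roof side FL [0.6814 0.0873 0.085 ]
roof side FR [0.5194 0.0548 0.085 ]
roof side BR [0.4873 0.202  0.085 ]
roof side BL [0.647  0.2377 0.085 ]
roof scene FL [0.5272 0.0487 0.085 ]
roof scene FR [0.6866 0.0935 0.085 ]
tray top outer scene l [ 0.5682 -0.0192  0.054 ]
tray top outer scene r [0.6731 0.0079 0.054 ]
tray top outer side l [0.6733 0.0061 0.054 ]
tray top outer side r [ 0.5644 -0.0165  0.054 ]
door scene hin [0.5329 0.0208 0.08  ]
door scene free [ 0.5491 -0.1296  0.08  ]
door scene freeL [ 0.5358 -0.128   0.08  ]
door side freeL [ 0.5526 -0.1313  0.08  ]
door side freeR [ 0.5353 -0.1332  0.08  ]
door side hin [0.5354 0.0416 0.08  ]
```

>>> jog_arm --pt "40 -10 -12 10 0 0 -3" --pt "40 -20 -24 20 0 0 -6" --pt "40 -30 -36 30 0 0 -9" --pt "40 -39 -46 45 0 0 -13" --pt "40 -39 -46 70 0 0 -13" --pt "40 -39 -46 95 0 0 -13" --pt "40 -39 -46 120 0 0 -13" --pt "40 -39 -46 145 0 0 -13" --pt "40 -39 -46 160 0 0 -13" --pt "40 -39 -46 170 0 0 -13" --pt "40 -39 -46 174 0 0 -13" --pt "40 -39 -46 174 0 0 -13"

```text
t: 1.1
tcp_pos: [0.6286, -0.039, 0.0309]
tool_rot: [-179.9, -0.0, 103.0]
contact_force: [0.3, -0.4, 0.5]
finger_gap: 0.0398
grasp_force: 0.0
```

```bash
python3 - <<'E'
from h import *
a=arm.get_image("scene")
print(arm.sense()["tcp_pos"],arm.sense()["tool_rot"],arm.sense()["contact_force"])
o=cv2.resize(a["color"][130:280,222:382],None,fx=4,fy=4,interpolation=cv2.INTER_CUBIC)
cv2.imwrite("pics/s1.png",o)
E
```

```text
[ 0.62916202 -0.03900247  0.0317729 ] [ 1.79996079e+02 -2.16228592e-03  1.02992615e+02] [ 0.81041965  0.32088385 -0.39271718]
```

View pics/s1.png

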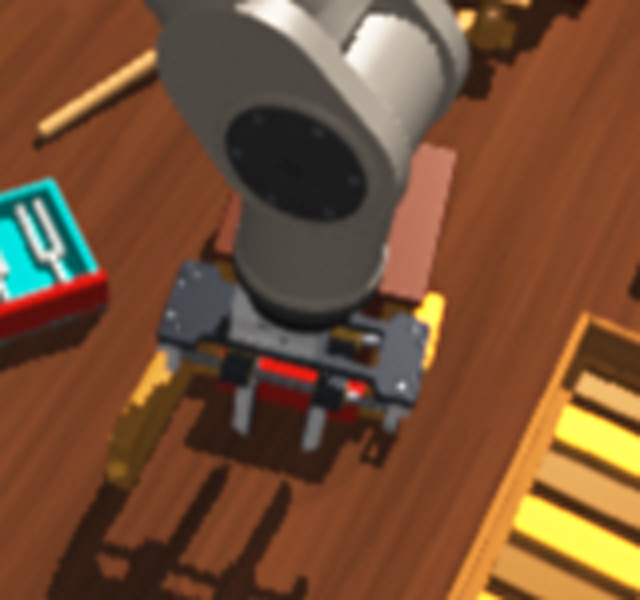

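The fingers stand in front of the red front (crop ~(240,430) and (312,440), front at ~(300,380)). Pushing now.

>>> jog_arm --pt "40 7 0 0 0 0 0" --pt "40 14 0 0 0 0 0" --pt "40 21 0 0 0 0 0" --pt "40 28 0 0 0 0 0" --pt "40 35 0 0 0 0 0" --pt "40 42 0 0 0 0 0" --pt "40 49 0 0 0 0 0" --pt "40 56 0 0 0 0 0" --pt "40 63 0 0 0 0 0" --pt "40 70 0 0 0 0 0" --pt "40 76 0 0 0 0 0" --pt "40 82 0 0 0 0 0"

```text
t: 2.15
tcp_pos: [0.611, 0.0407, 0.0322]
tool_rot: [179.9, 0.1, 103.0]
contact_force: [1.3, -6.7, 4.2]
finger_gap: 0.04
grasp_force: 3.4
```

>>> jog_arm --pt "40 3 0 0 0 0 0" --pt "40 6 0 0 0 0 0" --pt "40 9 0 0 0 0 0" --pt "40 11 0 0 0 0 0" --pt "40 13 0 0 0 0 0"

```text
t: 2.57
tcp_pos: [0.6085, 0.0526, 0.0323]
tool_rot: [179.9, 0.1, 103.0]
contact_force: [9.0, -18.0, 0.9]
finger_gap: 0.0397
grasp_force: 9.4
```

>>> jog_arm --pt "40 1 0 0 0 0 0" --pt "40 2 0 0 0 0 0" --pt "40 2 0 0 0 0 0"

```text
t: 2.82
tcp_pos: [0.6085, 0.0527, 0.0323]
tool_rot: [179.9, 0.2, 102.9]
contact_force: [7.3, -16.6, 0.9]
finger_gap: 0.0399
grasp_force: 9.0
```

```bash
python3 - <<'E'
from h import *
a=arm.get_image("scene");b=arm.get_image("wrist")
s=arm.sense();print(s["tcp_pos"],s["contact_force"],s["ft_torque"],b["intrinsics"])
o=np.zeros((384,800,3),np.uint8);o[:,:512]=b["color"]
A=cv2.resize(a["color"][150:270,235:331],None,fx=3,fy=3,interpolation=cv2.INTER_CUBIC);o[:360,512:]=A
cv2.imwrite("pics/w1.png",o)
E
```

```text
[0.60853249 0.05265706 0.03230212] [  6.11785548 -16.25278325   1.33448654] [-3.8893706  -1.42693123  0.30454532] [[297.31863964   0.         253.06971574]
 [  0.         297.31863964 190.0451433 ]
 [  0.           0.           1.        ]]
```

View pics/w1.png

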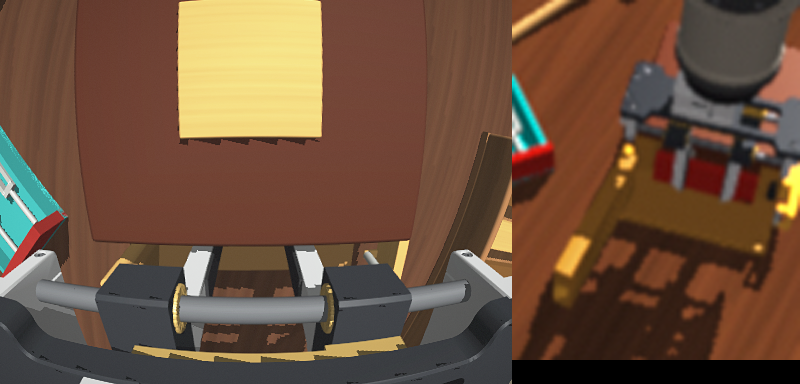

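The wrist view shows the roof's front edge along row ~243 and the fingers inside the opening. The scene crop shows the red front back within the opening at ~(708,175). I'll check how deep it is from these.

```bash
python3 - <<'E'
from h import *
np.set_printoptions(precision=4,suppress=True)
b=arm.get_image("wrist");s=arm.sense()
K=np.array(b["intrinsics"]);R=np.array(b["R"]);t=np.array(b["t"])
def fe(u,v,z):
    d=np.array([u-K[0,2],v-K[1,2]]);r=np.hypot(*d);th=r/K[0,0]
    q=R.T@np.r_[d/r*np.sin(th),np.cos(th)];c=-R.T@t;return c+q*(z-c[2])/q[2]
print("cam",-R.T@t,"tcp",s["tcp_pos"])
c,si=np.cos(np.radians(103)),np.sin(np.radians(103))
for u,v in [(95,239),(170,243),(250,244),(330,243),(408,240),(76,90),(427,90),(178,2),(322,2)]:
    p=fe(u,v,.085);d=p-s["tcp_pos"];print((u,v),p,"rel tcp case",c*d[0]+si*d[1],-si*d[0]+c*d[1])
E
```

```text
cam [0.5897 0.1309 0.211 ] tcp [0.6085 0.0526 0.0323]
(95, 239) [0.5237 0.0517 0.085 ] rel tcp case 0.01819238259849071 0.0827841430942391
(170, 243) [0.5648 0.061  0.085 ] rel tcp case 0.017945080560077216 0.040752437046611925
(250, 244) [0.6024 0.0698 0.085 ] rel tcp case 0.018054817452617323 0.0020619501142637993
(330, 243) [0.64   0.0782 0.085 ] rel tcp case 0.017840217135006595 -0.03642904981979435
(408, 240) [0.6824 0.0874 0.085 ] rel tcp case 0.01727998064724246 -0.07981991859329034
(76, 90) [0.5057 0.1251 0.085 ] rel tcp case 0.09367976772979358 0.0838754291552716
(427, 90) [0.6667 0.1617 0.085 ] rel tcp case 0.0931263384867391 -0.08123697728796143
(178, 2) [0.5475 0.1709 0.085 ] rel tcp case 0.12895014723759632 0.03278742413107748
(322, 2) [0.6081 0.1845 0.085 ] rel tcp case 0.1285602401040519 -0.029282364688259427
```

```bash
python3 - <<'E'
from h import *
np.set_printoptions(precision=4,suppress=True)
a=arm.get_image("scene");im=a["color"].astype(int)
m=((im[...,2]>60)&(im[...,2]>3.0*im[...,1])&(im[...,2]>3*im[...,0])).astype(np.uint8)
m[:, :270]=0;m[:,335:]=0;m[:180]=0;m[230:]=0
c,si=np.cos(np.radians(102.8)),np.sin(np.radians(102.8))
o=np.array([.6085,.0527]) # tcp ~ case origin x=0
for u in range(280,330,3):
    v=np.where(m[:,u])[0]
    if len(v)<4: continue
    f=lambda v,z:(lambda d:round(1000*(c*d[0]+si*d[1]),1))(onz(a,u,v,z)[:2]-o)
    print(u,v.min(),v.max(),"bottom x",f(v.max()+.5,.012),"top outer/inner x",f(v.min()-.5,.054))
E
```

```text
283 201 209 bottom x 11.2 top outer/inner x 15.8
286 200 210 bottom x 10.3 top outer/inner x 22.5
295 203 212 bottom x 11.7 top outer/inner x 19.9
298 203 213 bottom x 10.9 top outer/inner x 22.8
301 204 213 bottom x 13.8 top outer/inner x 21.9
304 205 212 bottom x 20.6 top outer/inner x 21.1
310 212 216 bottom x 11.4 top outer/inner x 0.8
313 207 217 bottom x 10.6 top outer/inner x 22.2
316 208 211 bottom x 36.3 top outer/inner x 21.3
```

>>> jog_arm --pt "40 1 0 0 0 0 0" --pt "40 2 0 0 0 0 0" --pt "40 3 0 0 0 0 0" --pt "40 3 0 0 0 0 0"

```text
t: 3.35
tcp_pos: [0.6085, 0.0528, 0.0325]
tool_rot: [179.9, 0.4, 102.8]
contact_force: [9.8, -29.7, 2.2]
finger_gap: 0.04
grasp_force: 15.3
```

Pushing at 30 N moves the tray no further, and the picture puts its front at x≈11 mm, so it is home. I'll retract and plan the door arc.

>>> jog_arm --pt "40 -5 0 0 0 0 0" --pt "40 -15 0 0 0 0 0" --pt "40 -30 0 0 0 0 0" --pt "40 -45 0 0 0 0 0" --pt "0 -55 0 -15 0 0 0" --pt "0 -60 0 -40 0 0 0" --pt "0 -60 0 -65 0 0 0" --pt "0 -60 0 -85 0 0 0" --pt "0 -60 0 -95 0 0 0" --pt "0 -60 0 -95 0 0 0"

```text
t: 4.18
tcp_pos: [0.6211, 0.0004, 0.1288]
tool_rot: [179.8, 0.0, 103.0]
contact_force: [0.1, 0.1, -0.7]
finger_gap: 0.0036
grasp_force: 0.0
```

```bash
cat > plan.py <<'E'
from h import *
from scipy.spatial.transform import Rotation as Ro
np.set_printoptions(precision=3,suppress=True)
O=np.array([.607,.0525]);Y=102.8
c,s=np.cos(np.radians(Y)),np.sin(np.radians(Y))
def w(p): return O+np.array([c*p[0]-s*p[1],s*p[0]+c*p[1]])
def pose(a,gap,z):
    "TCP pose facing the push plate at door angle a; gap from finger face"
    p=np.array([-.009,.078])+.115*np.array([-np.sin(a),-np.cos(a)])+(.011+.0115+gap)*np.array([-np.cos(a),np.sin(a)])
    return np.r_[w(p),z],Ro.from_euler("xyz",[180,0,Y-np.degrees(a)],degrees=True)
def rows(L,cur=None):
    st=arm.sense();p0=np.array(st["tcp_pos"]) if cur is None else cur[0]
    r0=Ro.from_euler("xyz",st["tool_rot"],degrees=True) if cur is None else cur[1]
    r0=Ro.from_euler("xyz",[180,0,r0.as_euler("xyz",degrees=True)[2]],degrees=True)
    for a,g,z in L:
        p,r=pose(a,g,z);d=r0.inv().apply(p-p0)*1000;q=np.degrees((r0.inv()*r).as_rotvec())
        print([0]+[round(x,1) for x in d]+[0,0,round(q[2],1)])
def door():
    "door angle from top face at z=.08 in the scene view"
    a=arm.get_image("scene");return a
E
python3 - <<'E'
from plan import *
import pickle
a=arm.get_image("scene");b=arm.get_image("side");pickle.dump((a,b),open("im1.pkl","wb"))
print(arm.sense()["tcp_pos"],arm.sense()["tool_rot"])
rows([(1.735,.03,.15),(1.735,.03,.037)])
o=np.zeros((480,800,3),np.uint8)
o[:,:400]=cv2.resize(a["color"][150:270,232:332],None,fx=4,fy=4,interpolation=cv2.INTER_CUBIC)
o[:,400:]=cv2.resize(b["color"][130:250,150:250],None,fx=4,fy=4,interpolation=cv2.INTER_CUBIC)
cv2.imwrite("pics/c2.png",o)
E
```

```text
[0.62  0.    0.126] [-179.988   -0.012  103.026]
[0, np.float64(-59.6), np.float64(-149.6), np.float64(-24.0), 0, 0, np.float64(99.6)]
[0, np.float64(-59.6), np.float64(-149.6), np.float64(89.0), 0, 0, np.float64(99.6)]
```

View pics/c2.png

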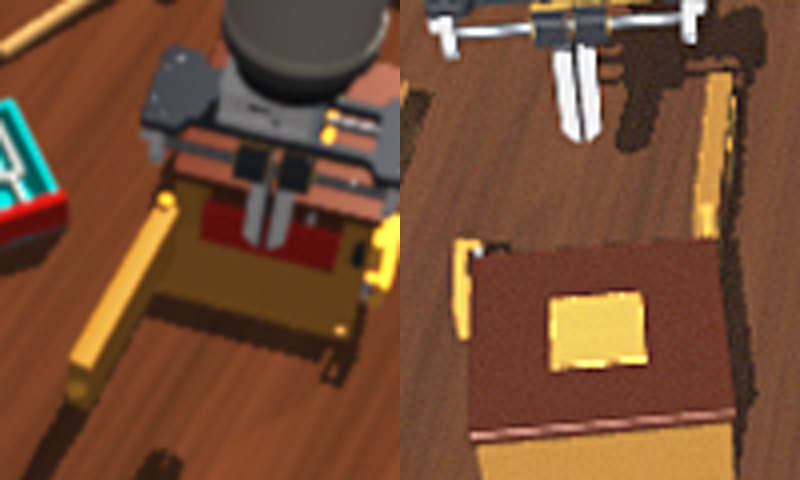

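The tray is home: its red front at ~(270,235) sits back in the opening. The door is unmoved, with its free end at ~(80,365) in the left panel. Next I'll go around to the door's outer side, staying high.

>>> jog_arm --pt "0 0 0 -10 0 0 5" --pt "0 -5 -10 -24 0 0 10" --pt "0 -10 -25 -24 0 0 16" --pt "0 -15 -40 -24 0 0 23" --pt "0 -20 -55 -24 0 0 30" --pt "0 -25 -70 -24 0 0 37" --pt "0 -30 -85 -24 0 0 44" --pt "0 -36 -100 -24 0 0 51" --pt "0 -42 -115 -24 0 0 58" --pt "0 -50 -130 -24 0 0 65" --pt "0 -57 -142 -24 0 0 71" --pt "0 -60 -150 -24 0 0 77"

```text
t: 5.28
tcp_pos: [0.4854, -0.0932, 0.1491]
tool_rot: [-180.0, 0.1, 25.6]
contact_force: [0.8, -0.8, 0.1]
finger_gap: 0.0008
grasp_force: 0.0
```

```bash
python3 - <<'E'
from plan import *
st=arm.sense();print(st["t"],st["tcp_pos"],st["tool_rot"],st["joints"])
rows([(1.735,.03,.15),(1.735,.03,.037)])
E
```

```text
5.2833 [ 0.485 -0.093  0.149] [-179.957    0.137   25.648] [-12.537  11.46   18.056 118.867  -4.538  50.451 -56.268]
[0, np.float64(2.5), np.float64(-0.7), np.float64(-0.9), 0, 0, np.float64(22.3)]
[0, np.float64(2.5), np.float64(-0.7), np.float64(112.1), 0, 0, np.float64(22.3)]
```

>>> jog_arm --pt "0 0 0 5 0 0 6" --pt "0 1 0 10 0 0 13" --pt "0 2 0 20 0 0 19" --pt "0 2 0 35 0 0 22" --pt "0 2 0 52 0 0 22" --pt "0 2 0 70 0 0 22" --pt "0 2 0 86 0 0 22" --pt "0 2 0 100 0 0 22" --pt "0 2 0 108 0 0 22" --pt "0 2 0 112 0 0 22" --pt "0 2 0 112 0 0 22"

```text
t: 6.2
tcp_pos: [0.4882, -0.0913, 0.0374]
tool_rot: [180.0, 0.1, 4.0]
contact_force: [-0.2, -0.3, 0.1]
finger_gap: 0.0005
grasp_force: 0.0
```

```bash
python3 - <<'E'
from plan import *
st=arm.sense();print(st["t"],st["tcp_pos"],st["tool_rot"],st["contact_force"])
L=[(1.735,.02,.037),(1.735,.015,.037),(1.735,.01,.037),(1.735,.006,.037),(1.735,.003,.037),(1.735,0,.037)]
L+=[(a,0,.037) for a in (1.70,1.66,1.62,1.58,1.54,1.50)]
rows(L)
E
```

```text
6.2 [ 0.488 -0.091  0.037] [179.996   0.127   3.999] [-0.161 -0.302  0.061]
[0, np.float64(9.1), np.float64(0.2), np.float64(0.4), 0, 0, np.float64(0.6)]
[0, np.float64(14.1), np.float64(0.2), np.float64(0.4), 0, 0, np.float64(0.6)]
[0, np.float64(19.1), np.float64(0.3), np.float64(0.4), 0, 0, np.float64(0.6)]
[0, np.float64(23.1), np.float64(0.3), np.float64(0.4), 0, 0, np.float64(0.6)]
[0, np.float64(26.1), np.float64(0.3), np.float64(0.4), 0, 0, np.float64(0.6)]
[0, np.float64(29.1), np.float64(0.4), np.float64(0.4), 0, 0, np.float64(0.6)]
[0, np.float64(33.1), np.float64(1.1), np.float64(0.4), 0, 0, np.float64(-1.4)]
[0, np.float64(37.7), np.float64(1.8), np.float64(0.4), 0, 0, np.float64(-3.7)]
[0, np.float64(42.4), np.float64(2.3), np.float64(0.4), 0, 0, np.float64(-6.0)]
[0, np.float64(47.1), np.float64(2.7), np.float64(0.4), 0, 0, np.float64(-8.3)]
[0, np.float64(51.8), np.float64(2.8), np.float64(0.4), 0, 0, np.float64(-10.6)]
[0, np.float64(56.4), np.float64(2.7), np.float64(0.4), 0, 0, np.float64(-12.9)]
```

>>> jog_arm --pt "0 5 0 0 0 0 0" --pt "0 10 0 0 0 0 0" --pt "0 15 0 0 0 0 0" --pt "0 19 0 0 0 0 0" --pt "0 23 0 0 0 0 0" --pt "0 26 0 0 0 0 0" --pt "0 29 0 0 0 0 0" --pt "0 33 1 0 0 0 -1" --pt "0 38 2 0 0 0 -4" --pt "0 42 2 0 0 0 -6" --pt "0 47 3 0 0 0 -8" --pt "0 52 3 0 0 0 -11"

```text
t: 7.2
tcp_pos: [0.5414, -0.0909, 0.0384]
tool_rot: [-180.0, 0.0, 15.1]
contact_force: [0.1, -0.6, -0.6]
finger_gap: 0.0005
grasp_force: 0.3
```

```bash
python3 - <<'E'
from plan import *
st=arm.sense();print(st["t"],st["tcp_pos"],st["tool_rot"],st["contact_force"])
rows([(a,0,.037) for a in np.arange(1.54-.06,.7,-.06)])
E
```

```text
7.2 [ 0.541 -0.091  0.038] [-179.998    0.021   15.121] [ 0.057 -0.572 -0.626]
[0, np.float64(5.8), np.float64(0.5), np.float64(1.4), 0, 0, np.float64(-2.9)]
[0, np.float64(12.8), np.float64(1.3), np.float64(1.4), 0, 0, np.float64(-6.3)]
[0, np.float64(19.8), np.float64(1.6), np.float64(1.4), 0, 0, np.float64(-9.8)]
[0, np.float64(26.8), np.float64(1.6), np.float64(1.4), 0, 0, np.float64(-13.2)]
[0, np.float64(33.8), np.float64(1.1), np.float64(1.4), 0, 0, np.float64(-16.6)]
[0, np.float64(40.8), np.float64(0.2), np.float64(1.4), 0, 0, np.float64(-20.1)]
[0, np.float64(47.7), np.float64(-1.1), np.float64(1.4), 0, 0, np.float64(-23.5)]
[0, np.float64(54.5), np.float64(-2.8), np.float64(1.4), 0, 0, np.float64(-26.9)]
[0, np.float64(61.2), np.float64(-4.9), np.float64(1.4), 0, 0, np.float64(-30.4)]
[0, np.float64(67.8), np.float64(-7.5), np.float64(1.4), 0, 0, np.float64(-33.8)]
[0, np.float64(74.2), np.float64(-10.4), np.float64(1.4), 0, 0, np.float64(-37.3)]
[0, np.float64(80.4), np.float64(-13.7), np.float64(1.4), 0, 0, np.float64(-40.7)]
[0, np.float64(86.4), np.float64(-17.3), np.float64(1.4), 0, 0, np.float64(-44.1)]
[0, np.float64(92.2), np.float64(-21.3), np.float64(1.4), 0, 0, np.float64(-47.6)]
```

>>> jog_arm --pt "0 6 0 1 0 0 -3" --pt "0 13 1 1 0 0 -6" --pt "0 20 2 1 0 0 -10" --pt "0 27 2 1 0 0 -13" --pt "0 34 1 1 0 0 -17" --pt "0 41 0 1 0 0 -20" --pt "0 48 -1 1 0 0 -23" --pt "0 54 -3 1 0 0 -27" --pt "0 61 -5 1 0 0 -30" --pt "0 68 -8 1 0 0 -34" --pt "0 74 -10 1 0 0 -37" --pt "0 80 -14 1 0 0 -41"

```text
t: 8.2
tcp_pos: [0.6151, -0.0569, 0.0373]
tool_rot: [-180.0, 0.0, 56.2]
contact_force: [1.0, -1.1, -0.1]
finger_gap: 0.0008
grasp_force: 0.5
```

```bash
python3 - <<'E'
from plan import *
a=arm.get_image("scene")
st=arm.sense();print(st["t"],st["tcp_pos"],st["tool_rot"],st["contact_force"])
rows([(x,0,.037) for x in np.arange(.82-.06,.15,-.06)])
b=arm.get_image("side")
o=np.zeros((480,800,3),np.uint8)
o[:,:400]=cv2.resize(a["color"][150:270,232:332],None,fx=4,fy=4,interpolation=cv2.INTER_CUBIC)
o[:,400:]=cv2.resize(b["color"][130:250,150:250],None,fx=4,fy=4,interpolation=cv2.INTER_CUBIC)
cv2.imwrite("pics/c3.png",o)
E
```

```text
8.25 [ 0.616 -0.055  0.037] [179.99   -0.024  56.575] [ 0.242  0.479 -0.921]
[0, np.float64(5.5), np.float64(1.5), np.float64(0.4), 0, 0, np.float64(-2.7)]
[0, np.float64(12.5), np.float64(2.3), np.float64(0.4), 0, 0, np.float64(-6.1)]
[0, np.float64(19.5), np.float64(2.7), np.float64(0.4), 0, 0, np.float64(-9.6)]
[0, np.float64(26.5), np.float64(2.6), np.float64(0.4), 0, 0, np.float64(-13.0)]
[0, np.float64(33.5), np.float64(2.2), np.float64(0.4), 0, 0, np.float64(-16.4)]
[0, np.float64(40.5), np.float64(1.3), np.float64(0.4), 0, 0, np.float64(-19.9)]
[0, np.float64(47.4), np.float64(0.1), np.float64(0.4), 0, 0, np.float64(-23.3)]
[0, np.float64(54.2), np.float64(-1.6), np.float64(0.4), 0, 0, np.float64(-26.7)]
[0, np.float64(60.9), np.float64(-3.7), np.float64(0.4), 0, 0, np.float64(-30.2)]
[0, np.float64(67.5), np.float64(-6.2), np.float64(0.4), 0, 0, np.float64(-33.6)]
[0, np.float64(73.9), np.float64(-9.1), np.float64(0.4), 0, 0, np.float64(-37.1)]
```

View pics/c3.png

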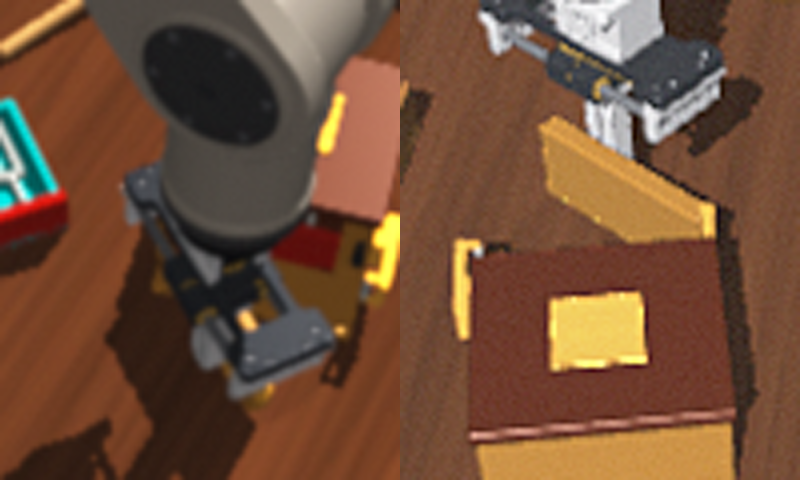

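The door follows the fingers: in the right panel it is about half shut, with the fingers behind its outer face at ~(620,150).

>>> jog_arm --pt "0 5 1 0 0 0 -2" --pt "0 12 2 0 0 0 -6" --pt "0 19 2 0 0 0 -9" --pt "0 26 2 0 0 0 -13" --pt "0 33 2 0 0 0 -16" --pt "0 40 1 0 0 0 -20" --pt "0 46 0 0 0 0 -23" --pt "0 52 -1 0 0 0 -26" --pt "0 57 -2 0 0 0 -28" --pt "0 60 -3 0 0 0 -30"

```text
t: 9.13
tcp_pos: [0.6459, -0.0048, 0.0374]
tool_rot: [-180.0, 0.0, 86.1]
contact_force: [0.5, -0.4, -1.0]
finger_gap: 0.0006
grasp_force: 0.6
```

```bash
python3 - <<'E'
from plan import *
st=arm.sense();print(st["t"],st["tcp_pos"],st["tool_rot"],st["contact_force"])
rows([(x,0,.037) for x in (.26,.23,.2,.17,.14,.12,.1,.08,.06,.04,.02,0,-.02)])
E
```

```text
9.1333 [ 0.646 -0.005  0.037] [-179.985    0.005   86.103] [ 0.484 -0.385 -1.028]
[0, np.float64(4.6), np.float64(0.8), np.float64(0.4), 0, 0, np.float64(-1.8)]
[0, np.float64(8.1), np.float64(1.3), np.float64(0.4), 0, 0, np.float64(-3.5)]
[0, np.float64(11.6), np.float64(1.7), np.float64(0.4), 0, 0, np.float64(-5.2)]
[0, np.float64(15.1), np.float64(2.0), np.float64(0.4), 0, 0, np.float64(-7.0)]
[0, np.float64(18.6), np.float64(2.2), np.float64(0.4), 0, 0, np.float64(-8.7)]
[0, np.float64(20.9), np.float64(2.3), np.float64(0.4), 0, 0, np.float64(-9.8)]
[0, np.float64(23.3), np.float64(2.3), np.float64(0.4), 0, 0, np.float64(-11.0)]
[0, np.float64(25.6), np.float64(2.3), np.float64(0.4), 0, 0, np.float64(-12.1)]
[0, np.float64(28.0), np.float64(2.2), np.float64(0.4), 0, 0, np.float64(-13.3)]
[0, np.float64(30.3), np.float64(2.1), np.float64(0.4), 0, 0, np.float64(-14.4)]
[0, np.float64(32.6), np.float64(2.0), np.float64(0.4), 0, 0, np.float64(-15.6)]
[0, np.float64(35.0), np.float64(1.7), np.float64(0.4), 0, 0, np.float64(-16.7)]
[0, np.float64(37.3), np.float64(1.5), np.float64(0.4), 0, 0, np.float64(-17.8)]
```

>>> jog_arm --pt "0 2 0 0 0 0 -1" --pt "0 4 1 0 0 0 -2" --pt "0 6 1 0 0 0 -3" --pt "0 8 1 0 0 0 -4" --pt "0 10 2 0 0 0 -5" --pt "0 11 2 0 0 0 -6" --pt "0 12 2 0 0 0 -6" --pt "0 13 2 0 0 0 -6" --pt "0 14 2 0 0 0 -7" --pt "0 15 2 0 0 0 -7" --pt "0 15 2 0 0 0 -7"

```text
t: 10.05
tcp_pos: [0.649, 0.01, 0.0375]
tool_rot: [180.0, -0.0, 93.0]
contact_force: [1.1, -0.0, 0.5]
finger_gap: 0.0005
grasp_force: 0.3
```

>>> jog_arm --pt "0 1 0 0 0 0 -0.5" --pt "0 2 0 0 0 0 -1" --pt "0 3 0 0 0 0 -1.5" --pt "0 4 0 0 0 0 -2" --pt "0 5 0 0 0 0 -2.5" --pt "0 5 0 0 0 0 -2.5"

```text
t: 10.55
tcp_pos: [0.6487, 0.0151, 0.0375]
tool_rot: [180.0, -0.0, 95.6]
contact_force: [0.4, 0.2, 0.1]
finger_gap: 0.0007
grasp_force: 0.3
```

>>> jog_arm --pt "0 0.7 0 0 0 0 -0.3" --pt "0 1.4 0 0 0 0 -0.7" --pt "0 2.1 0 0 0 0 -1" --pt "0 2.8 0 0 0 0 -1.4" --pt "0 3.5 0 0 0 0 -1.7" --pt "0 3.5 0 0 0 0 -1.7"

```text
t: 11.05
tcp_pos: [0.6484, 0.0184, 0.0375]
tool_rot: [-180.0, -0.0, 97.2]
contact_force: [0.9, -0.6, -0.5]
finger_gap: 0.0004
grasp_force: 0.3
```

>>> jog_arm --pt "0 0.7 0 0 0 0 -0.3" --pt "0 1.4 0 0 0 0 -0.7" --pt "0 2.1 0 0 0 0 -1" --pt "0 2.1 0 0 0 0 -1"

```text
t: 11.38
tcp_pos: [0.6483, 0.0194, 0.0375]
tool_rot: [180.0, 0.1, 98.2]
contact_force: [1.9, -4.9, -1.1]
finger_gap: 0.0002
grasp_force: 2.7
```

>>> jog_arm --pt "0 0.7 0 0 0 0 -0.3" --pt "0 1.4 0 0 0 0 -0.7" --pt "0 2.1 0 0 0 0 -1" --pt "0 2.1 0 0 0 0 -1"

```text
t: 11.72
tcp_pos: [0.6484, 0.021, 0.0376]
tool_rot: [180.0, 0.1, 99.2]
contact_force: [5.1, -7.8, -2.8]
finger_gap: 0.0003
grasp_force: 3.7
```

>>> jog_arm --pt "0 0.7 0 0 0 0 -0.3" --pt "0 1.4 0 0 0 0 -0.7" --pt "0 2 0 0 0 0 -1" --pt "0 2 0 0 0 0 -1"

```text
t: 12.05
tcp_pos: [0.6484, 0.0227, 0.0376]
tool_rot: [179.9, 0.1, 100.2]
contact_force: [7.3, -7.1, -4.4]
finger_gap: 0.0005
grasp_force: 4.4
```

>>> jog_arm --pt "0 0.7 0 0 0 0 -0.3" --pt "0 1.4 0 0 0 0 -0.7" --pt "0 2 0 0 0 0 -1" --pt "0 2 0 0 0 0 -1"

```text
t: 12.38
tcp_pos: [0.6484, 0.0244, 0.0375]
tool_rot: [179.9, 0.1, 101.2]
contact_force: [8.5, -9.0, -4.6]
finger_gap: 0.0003
grasp_force: 5.1
```

>>> jog_arm --pt "0 0.3 0.7 0 0 0 -0.3" --pt "0 0.8 1.2 0 0 0 -0.5" --pt "0 1.3 1.2 0 0 0 -0.7" --pt "0 1.3 1.2 0 0 0 -0.7"

```text
t: 12.72
tcp_pos: [0.6484, 0.0257, 0.0375]
tool_rot: [180.0, 0.1, 101.8]
contact_force: [3.8, -8.3, -0.2]
finger_gap: 0.0004
grasp_force: 4.7
```

>>> jog_arm --pt "0 0.5 0.2 0 0 0 0" --pt "0 1 0.2 0 0 0 -0.3" --pt "0 1.5 0.2 0 0 0 -0.5" --pt "0 1.5 0.2 0 0 0 -0.5"

```text
t: 13.05
tcp_pos: [0.6476, 0.0299, 0.0374]
tool_rot: [-180.0, -0.0, 102.5]
contact_force: [0.7, -1.0, 0.6]
finger_gap: 0.0001
grasp_force: 0.3
```

The push rose to ~9 N, then dropped away with a forward jump, about 12 mm at the plate after meeting the roller. That fits a snap. I'll back off and check that the door stays.

>>> jog_arm --pt "0 -2 0 0 0 0 0" --pt "0 -6 0 0 0 0 0" --pt "0 -15 0 0 0 0 0" --pt "0 -30 0 0 0 0 0" --pt "0 -45 0 0 0 0 0" --pt "0 -55 0 -20 0 0 0" --pt "0 -60 0 -45 0 0 0" --pt "0 -70 0 -75 0 0 0" --pt "0 -80 0 -100 0 0 0" --pt "0 -90 0 -120 0 0 0" --pt "0 -90 0 -125 0 0 0" --pt "0 -90 0 -125 0 0 0"

```text
t: 14.05
tcp_pos: [0.6681, -0.0609, 0.1641]
tool_rot: [179.9, 0.1, 102.2]
contact_force: [-0.6, 0.3, -0.2]
finger_gap: 0.0002
grasp_force: 0.0
```

```bash
python3 - <<'E'
from h import *
a=arm.get_image("scene");b=arm.get_image("side")
st=arm.sense();print(st["t"],st["tcp_pos"],st["contact_force"])
o=np.zeros((480,800,3),np.uint8)
o[:,:400]=cv2.resize(a["color"][150:270,242:342],None,fx=4,fy=4,interpolation=cv2.INTER_CUBIC)
o[:,400:]=cv2.resize(b["color"][150:270,150:250],None,fx=4,fy=4,interpolation=cv2.INTER_CUBIC)
cv2.imwrite("pics/c4.png",o)
E
```

```text
14.15 [ 0.66678321 -0.05911351  0.1615264 ] [0.3637304  0.09358187 0.47694181]
```

View pics/c4.png

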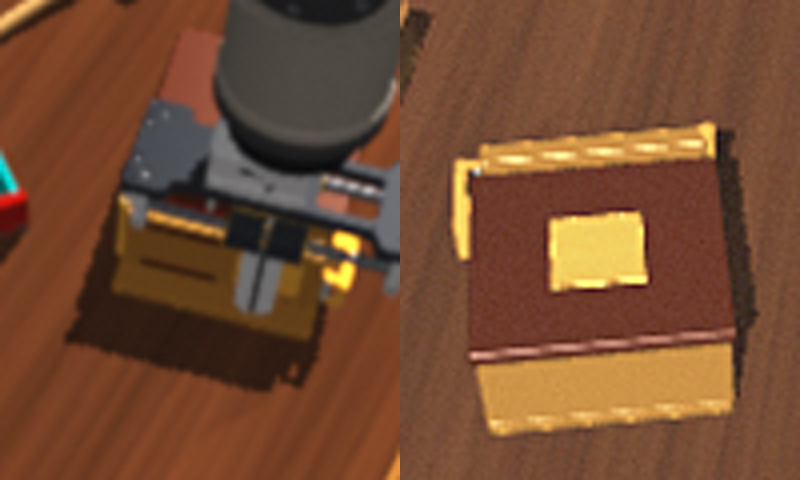

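The door is shut in both views: in the side panel its top lies parallel to the roof's front, beside the keeper at (462,200). I'll check that it stays put, then hand in.

>>> jog_arm --pt "0 0 0 -10 0 0 0" --pt "0 0 0 -20 0 0 0" --pt "0 0 0 -30 0 0 0" --pt "0 0 0 -30 0 0 0" --pt "0 0 0 -30 0 0 0" --pt "0 0 0 -30 0 0 0" --pt "0 0 0 -30 0 0 0" --pt "0 0 0 -30 0 0 0" --pt "0 0 0 -30 0 0 0" --pt "0 0 0 -30 0 0 0" --pt "0 0 0 -30 0 0 0" --pt "0 0 0 -30 0 0 0"

```text
t: 15.15
tcp_pos: [0.6672, -0.0585, 0.1924]
tool_rot: [-180.0, -0.0, 102.4]
contact_force: [1.4, -0.4, 1.4]
finger_gap: 0.0006
grasp_force: 0.0
```

```bash
python3 - <<'E'
from plan import *
b=arm.get_image("side")
old=cv2.imread("pics/c4.png")[:,400:]
new=cv2.resize(b["color"][150:270,150:250],None,fx=4,fy=4,interpolation=cv2.INTER_CUBIC)
d=cv2.absdiff(old,new)[110:190,60:330];print("diff",d.mean(),np.percentile(d,99))
# door free-end top outer/inner edge positions, case frame (z=.08)
for u,v in [(485,147),(705,128)]:
    p=onz(b,150+(u-400)/4-.4,150+v/4-.4,.08)[:2]-O;print(c*p[0]+s*p[1],-s*p[0]+c*p[1])
r=arm.sense();print(r["t"])
if np.percentile(d,99)<60: print(arm.job_done())
E
```

```text
diff 2.6049228395061728 10.0
-0.018431697576134668 -0.07373027879444789
-0.0202153097397783 0.07965908505861508
15.2
the job is handed in; nothing more can be done
None
```

I slid the red-fronted tray home and pressed the door shut until its latch snapped. It stayed shut after I backed the arm off, and I handed the job in at 15.2 s, with the other things left alone.

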